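Nest the feeding cone and snap the organiser lid shut

ROBOT

A 7-joint arm with a two-finger parallel gripper is mounted at the origin on the work surface. World frame = base frame: x ahead of the robot, y to its left, z up, the work surface at z = 0. Lengths are in m, angles in rad, forces in N, time in s.
With the tool pointing down it reaches from about 0.35 to 0.9 m from the base axis. Payload 8.1 kg.
Tool frame: the origin (TCP) lies on the centre line of the jaws, within the pads' length; the fingertips stand 11 mm ahead of it and the grasp point (between the pads) lies 8 mm behind it; x points along the fingers, y is the direction in which the jaws open and shut, and the axes are right-handed (so a half turn about x gives the same grasp; the last joint's range is limited). The gripper opens to 92 mm and grips with 3 to 60 N. Pads are 19 mm wide; open, the fingers measure 130 mm over their backs; the gripper's body (75 mm by 190 mm) begins 47 mm behind the grasp point.
Start: joints at [1.074, 0.434, 0.025, 1.573, -0.012, 1.134, -0.075], TCP at [0.24, -0.577, 0.238] pointing down, gripper open.
Joint ranges: [-2.62, 2.62], [-0.44, 2.09], [-1.27, 1.32], [0.08, 2.57], [-1.32, 4.46], [0.12, 2], [-2.74, 2.74]. Speed limits (rad/s): [2.22, 2.22, 3.01, 3.01, 3.14, 3.14, 3.14].

INTERFACE

Orientations are given as a rotation vector (axis times angle).
In Python, from station import ctrl gives the robot as it stands.
- The arm moves only by the shell command python3 -m pendant 'ROWS' [FORCE]. ROWS is JSON, a list of rows, each a list of 3 entries, a list of its own where there are three numbers: the opening, from 0 (shut) to 1 (fully open), then the shift along the tool's x, y, z in m, then the turn, a rotation vector about the tool's x, y, z in rad. A call has exactly 8 rows; each row shifts and turns the commanded pose from where the row before left it, along the tool's axes as they then stand; what a row does not reach is not made up. A row lasts 1/10 s, in which the tool goes at most 50 mm and 8.59 degrees, less where a joint would pass 70% of its speed; a pose out of reach is approached as far as the arm can. A call is refused whole if a number of a shift passes 0.05 or a number of a turn 0.15, either way. A call with a gripper value outside its range is refused whole. The fingers move at their own pace and stop on an object; FORCE is the grip in N (left out, the last holds). Time passes only in rows, so rows that do not move let the fingers close, or fill a call up. It gives the time, the measured TCP pose, the force and the opening at its end, in the units of the state.
- ctrl.sense(): the state, without advancing time (a new reading comes with each control period).
- ctrl.grab_frame(name): name is "side" or "top"; returns (picture, depth): 400x640x3 uint8, red, green, blue; 400x640 float32, m along the optical axis (not along the pixel's ray), 0 where there is no reading.
- ctrl.camera_model(name): a dict with "fov_y" (degrees; the focal length in pixels is half the picture's height over the tangent of half this angle, whatever the lens; pixels are square), "cx", "cy" (the principal point, pixels), "position" and "orientation" of the camera in the world. Camera axes: x right, y up, looking along -z (the intrinsics and any distortion apply to the point x, -y, -z); pixel columns grow to the right and rows downward; lengths in m; the calibration is good to about 2 mm. A picture is of the moment at which its call begins. camera_model takes no time and is no camera call.
- ctrl.close_job(): hands the job in, once; it reports no verdict.
The state is a dict: "t": time; "joints": joint angles; "qvel": joint speeds; "effort": joint torques, N m; "position": TCP position; "orientation": TCP orientation; "force": force on the tool from outside, world axes, zero at the start; "wrist_torque": the same for the moment, N m; "width": finger opening in m.
Only numpy, scipy, OpenCV 4.12 (cv2) and the standard library are available. Lean on these libraries where they do the work, as an engineer would, in place of code of your own. Each camera call takes 0.05 s, during which the arm holds its last target. There are 200 camera calls.

TASK

Put the loose white feeding cone away: lower it, without dropping it, into the matching cone that stands in the top tier of the clear organiser, so that the two sit nested upright and fully home. Then swing the organiser's hinged lid over and press it down past its catch until it is fully shut. Leave the straight-sided measuring cup, which does not nest, where it stands, and keep the food pot upright in the top tier.

Things in the scene. Friction and masses are not known exactly. Their poses are not given: they have to be found in the camera images.
- organiser: clear two-tier organiser, white trim, fixed on the shelf; 150 (its x) x 240 (y) mm, rim 156 mm up, walls 3 mm. Origin: centre of underside; +x points to the back, where the lid is hinged; yaw varies. Upper tier: open-topped, inner floor 84 mm above origin, inside 144 x 234 x 72 mm, a cone on one side (y about +58 or -58 mm), the pot on the other. Lower tier open-fronted
- lid (a joint): angle of the organiser's lid, rad: 0 = fully shut, grows opening up and back; starts at 1.65 to 1.88 (leaning back), stops at 1.95. The stiff hinge holds it where left above about 1.2; below that it sinks by its own weight in about 1.5 s and rests ajar on the catch at about 0.075 (front edge 11 mm up). About 8 N on the front edge then clicks it past the catch and it stays shut, within 0.005
- lid_edge (a point): point on the lid's outer face (upper face when shut), 140 mm from the hinge line, mid-width: where to press. Lid: clear panel 3 mm thick, white frame, 154 mm from hinge to front edge, 240 mm wide; a white tab 50 mm wide at mid front edge reaches to 166 mm and 20 mm below the panel when shut. Shut, this point is at x = -65, y = 0, z = 159 mm in the organiser's frame
- lid_hinge (a point): point on the hinge line at the middle of the lid: x = 75, y = 0, z = 156 mm in the organiser's frame; the hinge line is parallel to the organiser's y
- cone_loose: loose white feeding cone, mouth up on the shelf left or right of the organiser, 48 mm high, about 30 g. Origin: centre of underside, z up. Lower 32 mm: slotted cone, 28 mm across at the foot, 46 mm at its top; upper 16 mm: upright round collar 55 mm across, wall 2 mm, to grip. Nested, its shoulder under the collar rests on the rim below: it then stands 16 mm higher, with 2.5 mm play all round
- cone_stored: the same kind of cone, standing loose, mouth up, on the floor of the organiser's upper tier. Origin: centre of its underside, z up. Its rim is 48 mm above
- cup: white measuring cup with straight sides and two thin grey rings, 55 mm across and 48 mm high, on the shelf on the other side of the organiser; it does not nest in the cones. Origin: centre of its underside
- pot: sealed round fish food pot, orange with a yellow lid, 63 mm across, 58 mm high, about 110 g, standing in the upper tier. Origin: centre of its underside
- spoon: stainless spoon 140 mm long with a round 32 mm bowl, lying in the lower tier; bystander. Origin near its middle, underside
- algae_holder: green algae pad holder 85 x 55 x 44 mm lying in the lower tier; bystander. Origin: centre of its underside
Things that resemble listed ones, but are neither listed nor needed, are in the scene too. Leave any pink look-alike of the cone_loose alone.

How it is judged:
On the way, in this order (a step that is already met when the one before it is completed fails the run):
1. the loose cone sits nested in the stored cone in the top tier, upright, shoulder on rim, and let go (horizontal distance between cone_loose and cone_stored below 0.005 m and z of cone_loose in the frame of cone_stored between 0.013 and 0.019 m and angle between cone_loose's own z axis and vertical below 0.12 rad and z of cone_stored in the frame of organiser above 0.08 m and contact force between the fingers and cone_loose below 0.1 N), for 0.2 s.
2. the lid is pressed past its catch, fully shut (value of joint lid below 0.015 rad), for 0.2 s.
At the end, for the whole second after the job is handed in: Lid fully shut past its catch (under 0.015 rad); the two cones nested in the top tier, axes within 5 mm, the upper one 13 to 19 mm above the lower, upright within 0.12 rad, at rest; the pot upright in the top tier; the measuring cup within 25 mm of where it stood (value of joint lid below 0.015 rad and horizontal distance between cone_loose and cone_stored below 0.005 m and z of cone_loose in the frame of cone_stored between 0.013 and 0.019 m and angle between each of cone_loose, pot's own z axis and vertical below 0.12 rad and z of cone_stored in the frame of organiser between 0.08 and 0.09 m and horizontal distance between each of cone_stored, pot and organiser below 0.13 m and linear speed of cone_loose below 0.02 m/s and z of pot in the frame of organiser above 0.08 m and distance of cup from where it was at the start of the episode below 0.025 m); the robot touches nothing.
It fails at once if the measuring cup is shifted by more than 25 mm (distance of cup from where it was at the start of the episode above 0.025 m).
It fails at once if the food pot is tipped over (angle between pot's own z axis and vertical above 0.5 rad).
It fails at once if the cone is dropped (falls free from more than about 2 cm) (linear speed of cone_loose above 0.65 m/s and contact force between anything else and cone_loose below 0.01 N).
It also fails if it takes over 64 s, if anything falls off the work surface, if the arm or the gripper's body presses on something with over 40 N, if the wrist force passes 120 N, or if a joint passes its speed limit or range.

## Working session

There is one attempt and no reset: what is moved stays moved. The work goes in short steps, Python scripts to look and compute and a shell command to move; the robot and the scene stay as the last step left them, time stands still between calls to the robot, and variables do not carry over. Pictures are saved under pics/ and viewed, about 8 in all and at most 12, crops included, and the job is handed in when it is done.

```bash
ls; mkdir -p pics
cat > h.py <<'E'
import numpy as np, cv2
from station import ctrl
from scipy.spatial.transform import Rotation as R
def grab(n,f=None):
    im,d=ctrl.grab_frame(n)
    np.savez(f'/tmp/{n}.npz',im=im,d=d)
    if f: cv2.imwrite(f'pics/{f}.png',im[:,:,::-1])
    return im,d
def cam(n):
    m=ctrl.camera_model(n); f=200/np.tan(np.radians(m['fov_y'])/2)
    o=np.array(m['orientation'],float)
    Rm=R.from_rotvec(o).as_matrix() if o.size==3 else (R.from_quat(o).as_matrix() if o.size==4 else o)
    return m,f,Rm,np.array(m['position'])
def ray(n,u,v):
    m,f,Rm,p=cam(n)
    return p,Rm@np.array([(u-m['cx'])/f,-(v-m['cy'])/f,-1.])
def onz(n,u,v,z):
    p,d=ray(n,u,v); return p+d*(z-p[2])/d[2]
def pts(n,d):
    m,f,Rm,p=cam(n); v,u=np.mgrid[:400,:640]
    c=np.stack([(u-m['cx'])/f*d,-(v-m['cy'])/f*d,-d],-1)
    return c@Rm.T+p
def proj(n,X):
    m,f,Rm,p=cam(n); c=(np.array(X)-p)@Rm
    return np.array([m['cx']+f*c[0]/-c[2], m['cy']-f*c[1]/-c[2]])
E
python3 - <<'E'
from h import *
for n in('top','side'):
    grab(n,n+'0'); print(ctrl.camera_model(n))
print(ctrl.sense())
E
```

```text
pics
{'fov_y': 54.552553327821606, 'cx': 317.850132807227, 'cy': 206.03980247855193, 'position': array([ 0.45203158, -0.01276981,  1.02885738]), 'orientation': array([ 0.04655667,  0.00287511, -1.55102038])}
{'fov_y': 49.59049343802202, 'cx': 319.2889106818888, 'cy': 198.93184692695587, 'position': array([-0.43004044,  0.05007347,  0.79260718]), 'orientation': array([ 0.71424683, -0.73366185, -1.5253577 ])}
{'t': 0.1, 'joints': array([ 1.07438442,  0.43513285,  0.02494751,  1.57398012, -0.01154886,
        1.13402028, -0.07508885]), 'qvel': array([-0.00097183, -0.00249737,  0.00056375, -0.00441913,  0.00015094,
       -0.00191184,  0.00144616]), 'effort': array([ 3.13458731e-03, -6.69129896e+01,  9.88140665e-01, -3.15149903e+01,
       -6.02694391e-02,  3.72720917e-02,  9.43435589e-05]), 'position': array([ 0.23960335, -0.57677485,  0.23704592]), 'orientation': array([ 2.00542168,  0.40149703, -2.00630184]), 'force': array([-0.13366108,  0.70985982, -0.50369832]), 'wrist_torque': array([-0.01877338,  0.02513183, -0.01761884]), 'width': 0.09169337410887636}
```

View pics/top0.png

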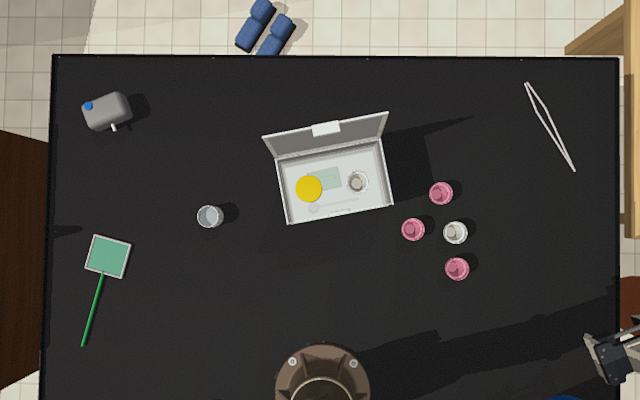

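View pics/side0.png

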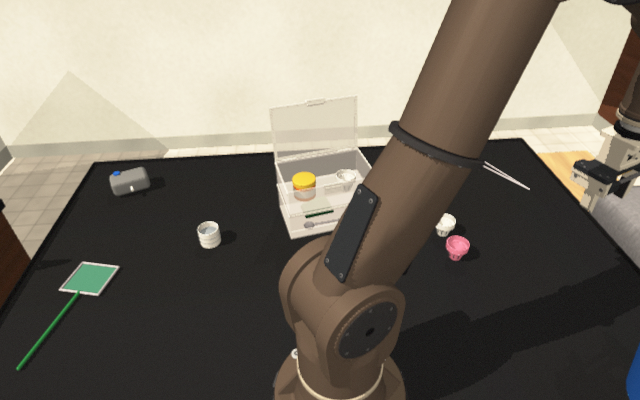

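Top view: the lid stands open behind the organiser, whose pot is at (308,188) and stored cone at (357,181). Candidates for the loose cone:
- White cone at (455,232)
- Pink look-alikes at (441,193), (413,229) and (457,268)
- Straight cup with grey rings at (210,216)

I choose the white one at (455,232) and check it in a close crop while measuring.

```bash
cat > /tmp/m.py <<'E'
from h import *
z=np.load('/tmp/top.npz'); im,d=z['im'],z['d']
hsv=cv2.cvtColor(im,cv2.COLOR_RGB2HSV); P=pts('top',d)
white=((hsv[:,:,1]<60)&(hsv[:,:,2]>110)).astype(np.uint8)
pink=((hsv[:,:,1]>70)&(hsv[:,:,2]>110)&((hsv[:,:,0]>160))).astype(np.uint8)
yel=((hsv[:,:,1]>150)&(hsv[:,:,2]>120)&(abs(hsv[:,:,0].astype(int)-25)<8)).astype(np.uint8)
def blobs(m,zz,box,name):
    k=np.zeros_like(m); a,b,c,e=box; k[b:e,a:c]=m[b:e,a:c]
    for c in cv2.findContours(k,cv2.RETR_EXTERNAL,cv2.CHAIN_APPROX_NONE)[0]:
        if len(c)>20:
            (u,v),r=cv2.minEnclosingCircle(c); print(name,(u,v),r,'w',onz('top',u,v,zz).round(4),'r',np.linalg.norm(onz('top',u+r,v,zz)-onz('top',u,v,zz)).round(4),'depthz',P[int(v),int(u)].round(3))
blobs(white,.048,(430,215,480,250),'cone')
blobs(pink,.048,(395,170,490,290),'pink')
blobs(white,.048,(190,195,230,235),'cup')
blobs(yel,.142,(280,150,340,220),'pot')
sub=P[150:230,265:400,2]; print(np.histogram(sub[np.isfinite(sub)],bins=np.arange(-.01,.2,.01)))
a=cv2.resize(im[95:235,255:405],None,fx=4,fy=4,interpolation=cv2.INTER_CUBIC)
b=cv2.resize(im[170:290,395:480],None,fx=2.3,fy=2.3,interpolation=cv2.INTER_CUBIC)
H=np.zeros((560,800,3),np.uint8); H[:,:600]=a; H[:b.shape[0],602:602+b.shape[1]]=b[:,:198]
cv2.imwrite('pics/crop1.png',H[:,:,::-1])
E
python3 /tmp/m.py
```

```text
cone (455.032470703125, 232.3441619873047) 12.258780479431152 w [ 0.4199 -0.3257  0.048 ] r 0.0303 depthz [ 0.419 -0.339  0.005]
pink (456.5, 268.5) 12.349188804626465 w [ 0.33   -0.3302  0.048 ] r 0.0304 depthz [ 0.326 -0.343  0.004]
pink (412.56756591796875, 229.18919372558594) 11.773000717163086 w [ 0.4256 -0.2203  0.048 ] r 0.0293 depthz [ 0.425 -0.227  0.007]
pink (440.5, 193.0) 11.884963989257812 w [ 0.5177 -0.2886  0.048 ] r 0.0295 depthz [ 0.521 -0.299  0.005]
cup (209.3800048828125, 216.5) 12.865335464477539 w [0.4471 0.2948 0.048 ] r 0.0331 depthz [0.448 0.3   0.033]
pot (308.375, 188.25) 13.25540542602539 w [0.5169 0.038  0.142 ] r 0.0304 depthz [0.517 0.039 0.143]
(array([ 656, 2935,    0,    0,    0,    0,    0,    0,    1, 4673,  190,
        178,  213,  184,  202,  684,  558,  105,   51,   42]), array([-0.01,  0.  ,  0.01,  0.02,  0.03,  0.04,  0.05,  0.06,  0.07,
        0.08,  0.09,  0.1 ,  0.11,  0.12,  0.13,  0.14,  0.15,  0.16,
        0.17,  0.18,  0.19]))
```

View pics/crop1.png

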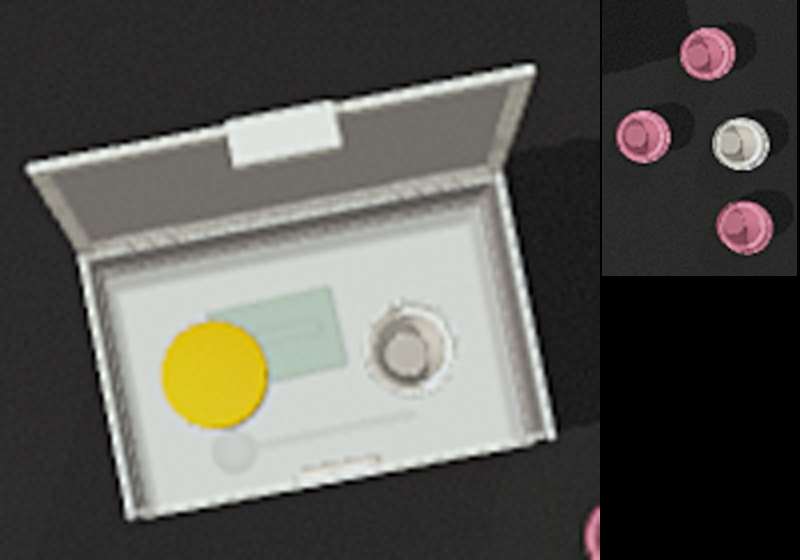

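The crop confirms it: the loose white one is tapered like the stored cone (crop 408,350, px 357,182), and the pinks are clearly pink. Now the organiser pose, stored cone and lid angle from depth.

```bash
cat > /tmp/m2.py <<'E'
from h import *
z=np.load('/tmp/top.npz'); im,d=z['im'],z['d']; P=pts('top',d)
reg=np.zeros(d.shape,bool); reg[100:230,260:400]=1
X=P[reg&(P[:,:,2]>.151)&(P[:,:,2]<.161)]
r=cv2.minAreaRect(X[:,:2].astype(np.float32)*1000); print('rim rect',r,len(X))
def circ(Q):
    A=np.c_[2*Q,np.ones(len(Q))]; s=np.linalg.lstsq(A,(Q**2).sum(1),rcond=None)[0]; return s[:2],np.sqrt(s[2]+s[:2]@s[:2])
n=np.hypot(P[:,:,0]-onz('top',357,182,.132)[0],P[:,:,1]-onz('top',357,182,.132)[1])<.04
C=P[n&(P[:,:,2]>.122)&(P[:,:,2]<.14)]; print('stored',circ(C[:,:2]),len(C),C[:,2].max(),onz('top',357,182,.132))
n=np.hypot(P[:,:,0]-.42,P[:,:,1]+.326)<.04
C=P[n&(P[:,:,2]>.042)&(P[:,:,2]<.054)]; print('loose',circ(C[:,:2]),len(C))
L=P[reg&(P[:,:,2]>.17)]; 
c=L.mean(0); u,s,vt=np.linalg.svd(L-c); print('lid n',vt[2],'c',c,L[:,2].max(), 'n ext',s)
E
python3 /tmp/m2.py
```

```text
rim rect ((531.71240234375, -18.063552856445312), (152.55776977539062, 243.44651794433594), 12.002474784851074) 714
stored (array([ 0.53396382, -0.07397337]), np.float64(0.025520558464943655)) 100 0.13701502045394753 [ 0.53406889 -0.07360312  0.132     ]
loose (array([ 0.41917442, -0.32515416]), np.float64(0.026103884072515737)) 101
lid n [0.96348307 0.2080727  0.16854115] c [ 0.61163418 -0.00103965  0.27270447] 1.0288573776613397 n ext [6.64375711 3.65667626 0.67408072]
```

```bash
cat >> h.py <<'E'
ORG=np.array([.532,-.018,0]); YAW=.209
ex=np.array([np.cos(YAW),np.sin(YAW),0]); ey=np.array([-np.sin(YAW),np.cos(YAW),0])
def o2w(x,y,z): return ORG+x*ex+y*ey+np.array([0,0,z])
def plan(target,yawdir=None,xdir=(0,0,-1)):
    s=ctrl.sense(); T=R.from_rotvec(s['orientation']); M=T.as_matrix()
    x=np.array(xdir,float); x/=np.linalg.norm(x); y=np.array(ey if yawdir is None else yawdir,float); y-=x*(x@y); y/=np.linalg.norm(y)
    if y@M[:,1]<0: y=-y
    G=np.c_[x,y,np.cross(x,y)]
    print('t',s['t'],'pos',s['position'].round(4),'w',round(s['width'],4),'F',s['force'].round(1),'q',s['joints'].round(2))
    print('tool x,y,z:',M.T.round(2).tolist())
    print('turn',(T.inv()*R.from_matrix(G)).as_rotvec().round(3),'shift now',(M.T@(target-s['position'])).round(4),'shift after turn',(G.T@(target-s['position'])).round(4))
E
python3 - <<'E'
from h import *
z=np.load('/tmp/top.npz'); P=pts('top',z['d'])
reg=np.zeros(P.shape[:2],bool); reg[100:160,260:400]=1
L=P[reg&(P[:,:,2]>.175)&(P[:,:,2]<.35)]; x=(L-ORG)@ex; p=np.polyfit(L[:,2]-.156,x-.075,1); print('lean',p,L[:,2].max())
plan([.419,-.325,.12]);
E
```

```text
lean [0.07574322 0.00245911] 0.3289790859656354
t 0.1 pos [ 0.2396 -0.5768  0.237 ] w 0.0917 F [-0.1  0.7 -0.5] q [ 1.07  0.44  0.02  1.57 -0.01  1.13 -0.08]
tool x,y,z: [[-0.0, 0.0, -1.0], [0.38, -0.92, -0.0], [-0.92, -0.38, 0.0]]
turn [0.185 0.    0.001] shift now [ 0.1172 -0.1635 -0.2623] shift after turn [ 0.117  -0.2091 -0.2277]
```

```bash
python3 -m pendant '[[0.85,[0,0,0],[0.0925,0,0]],[0.85,[0,0,0],[0.0925,0,0]],[0.85,[0,-0.03,-0.0325],[0,0,0]],[0.85,[0,-0.03,-0.0325],[0,0,0]],[0.85,[0,-0.03,-0.0325],[0,0,0]],[0.85,[0,-0.03,-0.0325],[0,0,0]],[0.85,[0,-0.03,-0.0325],[0,0,0]],[0.85,[0,-0.03,-0.0325],[0,0,0]]]' 20
python3 -c "
from h import *
plan([.4192,-.3252,.10])"
```

```text
t: 0.9
position: [0.3938, -0.359, 0.2375]
orientation: [2.111, 0.221, -2.112]
force: [1.4, 0.0, 0.5]
width: 0.0777
t 0.9 pos [ 0.3938 -0.359   0.2375] w 0.0777 F [1.4 0.  0.5] q [ 0.66  0.29 -0.03  1.79  0.01  1.06 -0.73]
tool x,y,z: [[-0.0, 0.0, -1.0], [0.21, -0.98, -0.0], [-0.98, -0.21, 0.0]]
turn [-0.  0.  0.] shift now [ 0.1375 -0.0278 -0.0319] shift after turn [ 0.1375 -0.0278 -0.0318]
```

```bash
python3 -m pendant '[[0.85,[0,-0.0139,-0.016],[0,0,0]],[0.85,[0,-0.0139,-0.016],[0,0,0]],[0.85,[0.0275,0,0],[0,0,0]],[0.85,[0.0275,0,0],[0,0,0]],[0.85,[0.0275,0,0],[0,0,0]],[0.85,[0.0275,0,0],[0,0,0]],[0.85,[0.0275,0,0],[0,0,0]],[0.85,[0,0,0],[0,0,0]]]'
python3 - <<'E'
from h import *
plan([.4192,-.3252,.032])
a,_=grab('top'); b,_=grab('side')
s=ctrl.sense()['position']; print(proj('top',s),proj('side',s))
H=np.zeros((400,800,3),np.uint8); H[:,:400]=cv2.resize(a[180:280,400:500],(400,400)); H[:,400:]=cv2.resize(b[170:270,390:490],(400,400)); cv2.imwrite('pics/pre.png',H[:,:,::-1])
E
```

```text
t: 1.7
position: [0.4166, -0.3254, 0.097]
orientation: [2.108, 0.226, -2.119]
force: [-0.1, 0.9, 0.7]
width: 0.0776
t 1.7 pos [ 0.4166 -0.3254  0.097 ] w 0.0776 F [-0.1  0.9  0.7] q [ 0.6   0.45 -0.05  1.96  0.03  0.74 -0.83]
tool x,y,z: [[-0.01, 0.0, -1.0], [0.21, -0.98, -0.0], [-0.98, -0.21, 0.0]]
turn [-0.     0.005  0.005] shift now [ 0.065   0.0007 -0.0029] shift after turn [ 0.065   0.0004 -0.0026]
[462.59866092 233.77138357] [447.96738457 203.99820451]
```

View pics/pre.png

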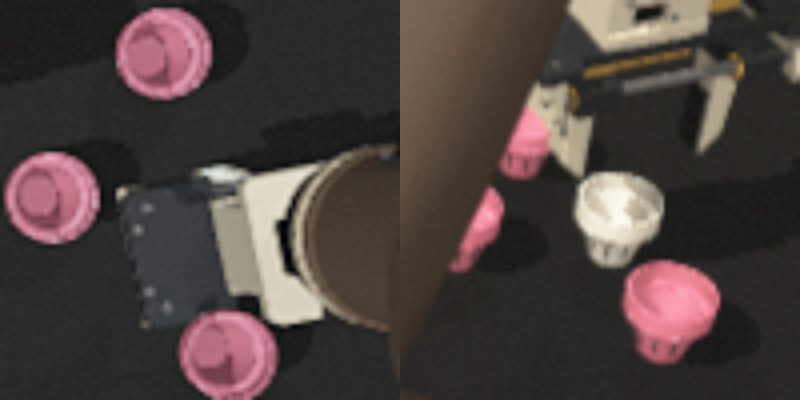

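The fingers straddle the white cone (side px about 445,220), clear of the pinks. I cross-check the cone position with the side view, then descend.

```bash
python3 - <<'E'
from h import *
im=np.load('/tmp/side.npz')['im']; hsv=cv2.cvtColor(im,cv2.COLOR_RGB2HSV)
m=((hsv[:,:,1]<60)&(hsv[:,:,2]>100)).astype(np.uint8); k=m*0; k[212:240,428:462]=m[212:240,428:462]
c=max(cv2.findContours(k,0,1)[0],key=len); print(cv2.boundingRect(c))
for x in(-.0275,.0275): print(proj('side',[.4192,-.3252+x,.048]),proj('side',[.4192+x,-.3252,.048]))
E
python3 -m pendant '[[0.85,[0.005,0,-0.0026],[0,0.005,0.005]],[0.85,[0.01,0,0],[0,0,0]],[0.85,[0.015,0,0],[0,0,0]],[0.85,[0.015,0,0],[0,0,0]],[0.85,[0.01,0,0],[0,0,0]],[0.85,[0.007,0,0],[0,0,0]],[0.85,[0,0,0],[0,0,0]],[0.85,[0,0,0],[0,0,0]]]'
```

```text
(433, 213, 23, 24)
[454.44088961 218.84257261] [447.38987912 226.33462707]
[433.91939515 220.1733159 ] [441.1118862  212.93565924]
t: 2.6
position: [0.4219, -0.3267, 0.0385]
orientation: [2.115, 0.216, -2.103]
force: [-0.5, 0.1, 0.1]
width: 0.0786
```

```bash
python3 -m pendant '[[0.85,[0.005,-0.002,0.002],[0,0,0]],[0.85,[0,0,0],[0,0,0]],[0.4,[0,0,0],[0,0,0]],[0.4,[0,0,0],[0,0,0]],[0.4,[0,0,0],[0,0,0]],[0.4,[0,0,0],[0,0,0]],[0.4,[0,0,0],[0,0,0]],[0.4,[0,0,0],[0,0,0]]]' 15
python3 -c "
from h import *
plan([.4192,-.3252,.16])"
```

```text
t: 3.4
position: [0.4195, -0.3251, 0.0334]
orientation: [2.115, 0.216, -2.103]
force: [-0.3, 0.1, 2.3]
width: 0.0551
t 3.4 pos [ 0.4195 -0.3251  0.0334] w 0.0551 F [-0.3  0.1  2.3] q [ 0.6   0.55 -0.05  2.01  0.05  0.58 -0.85]
tool x,y,z: [[0.01, -0.0, -1.0], [0.21, -0.98, 0.01], [-0.98, -0.21, -0.01]]
turn [-0.    -0.005 -0.005] shift now [-0.1266  0.0007 -0.0004] shift after turn [-0.1266  0.      0.0003]
```

```bash
python3 -m pendant '[[0.4,[-0.02,0,0],[0,-0.005,-0.005]],[0.4,[-0.03,0,0],[0,0,0]],[0.4,[-0.04,0,0],[0,0,0]],[0.4,[-0.04,0,0],[0,0,0]],[0.4,[-0.04,0,0],[0,0,0]],[0.4,[-0.03,0,0],[0,0,0]],[0.4,[0,0,0],[0,0,0]],[0.4,[0,0,0],[0,0,0]]]'
python3 - <<'E'
from h import *
plan([.534,-.074,.235])
b,_=grab('side')
s=ctrl.sense()['position']; u,v=proj('side',s).astype(int); print(u,v)
cv2.imwrite('pics/lift.png',cv2.resize(b[v-50:v+70,u-70:u+70],None,fx=4,fy=4)[:,:,::-1])
E
```

```text
t: 4.2
position: [0.4193, -0.325, 0.2335]
orientation: [2.112, 0.22, -2.11]
force: [-0.8, 0.5, -1.0]
width: 0.0552
t 4.2 pos [ 0.4193 -0.325   0.2335] w 0.0552 F [-0.8  0.5 -1. ] q [ 0.6   0.29 -0.05  1.81  0.02  1.05 -0.82]
tool x,y,z: [[0.0, -0.0, -1.0], [0.21, -0.98, 0.0], [-0.98, -0.21, -0.0]]
turn [-0.    -0.001 -0.001] shift now [-0.0015 -0.2218 -0.1642] shift after turn [-0.0015 -0.2217 -0.1643]
455 160
```

View pics/lift.png

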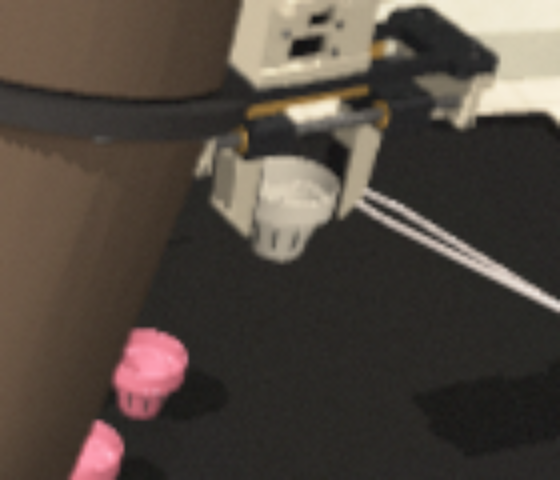

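The cone is held upright between the pads (crop 290,210). I traverse over the stored cone.

```bash
python3 -m pendant '[[0.4,[0,-0.02,-0.015],[0,0,0]],[0.4,[0,-0.033,-0.0245],[0,0,0]],[0.4,[0,-0.035,-0.026],[0,0,0]],[0.4,[0,-0.035,-0.026],[0,0,0]],[0.4,[0,-0.035,-0.026],[0,0,0]],[0.4,[0,-0.033,-0.0245],[0,0,0]],[0.4,[0,-0.02,-0.015],[0,0,0]],[0.4,[0,-0.0108,-0.0072],[0,0,0]]]'
python3 -m pendant '[[0.4,[0,0,0],[0,0,0]],[0.4,[0,0,0],[0,0,0]],[0.4,[0.01,0,0],[0,0,0]],[0.4,[0.01,0,0],[0,0,0]],[0.4,[0.01,0,0],[0,0,0]],[0.4,[0.005,0,0],[0,0,0]],[0.4,[0,0,0],[0,0,0]],[0.4,[0,0,0],[0,0,0]]]'
python3 - <<'E'
from h import *
plan([.534,-.074,.1334])
b,_=grab('side'); a,_=grab('top')
H=np.zeros((500,800,3),np.uint8); H[:,:500]=cv2.resize(b[110:235,270:395],(500,500)); H[:300,500:]=cv2.resize(a[120:220,310:410],(300,300)); cv2.imwrite('pics/over.png',H[:,:,::-1])
for n in [(.534,-.074,.132),tuple(ctrl.sense()['position']-[0,0,.0334])]: print(proj('side',n))
E
```

```text
t: 5.05
position: [0.5339, -0.071, 0.2316]
orientation: [2.107, 0.226, -2.113]
force: [-0.2, -0.8, -1.0]
width: 0.0549
t: 5.85
position: [0.5339, -0.074, 0.1982]
orientation: [2.111, 0.221, -2.112]
force: [0.2, -0.3, 0.6]
width: 0.0549
t 5.85 pos [ 0.5339 -0.074   0.1982] w 0.0549 F [ 0.2 -0.3  0.6] q [ 0.18  0.34 -0.18  1.82  0.07  0.98 -1.4 ]
tool x,y,z: [[-0.0, 0.0, -1.0], [0.21, -0.98, -0.0], [-0.98, -0.21, 0.0]]
turn [-0.  0.  0.] shift now [ 0.0648  0.     -0.0001] shift after turn [ 0.0648  0.     -0.0001]
[344.75376614 174.41752421]
[344.87282323 164.03059572]
```

View pics/over.png

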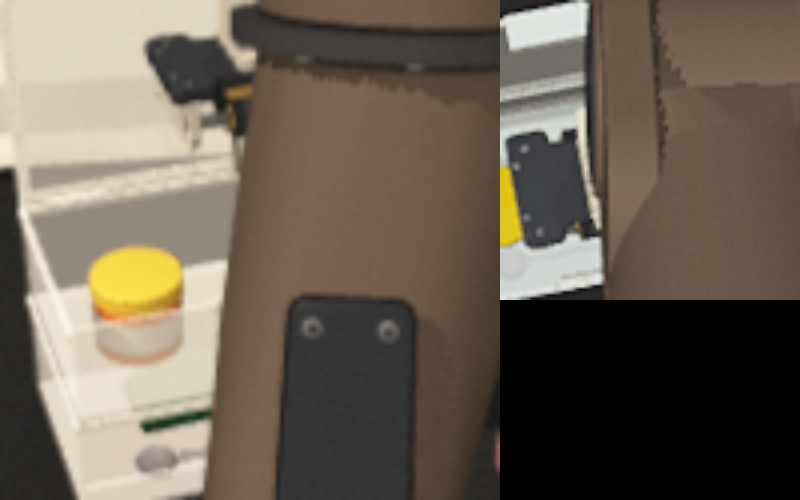

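The arm hides the cone in both views, so I lower slowly, watching the force. Measured x and y match the stored cone within 0.1 mm.

```bash
python3 -m pendant '[[0.4,[0.008,0,0],[0,0,0]],[0.4,[0.008,0,0],[0,0,0]],[0.4,[0.008,0,0],[0,0,0]],[0.4,[0.008,0,0],[0,0,0]],[0.4,[0.008,0,0],[0,0,0]],[0.4,[0.004,0,0],[0,0,0]],[0.4,[0,0,0],[0,0,0]],[0.4,[0,0,0],[0,0,0]]]'
python3 -m pendant '[[0.4,[0.004,0,0],[0,0,0]],[0.4,[0.004,0,0],[0,0,0]],[0.4,[0.003,0,0],[0,0,0]],[0.4,[0.002,0,0],[0,0,0]],[0.4,[0.002,0,0],[0,0,0]],[0.4,[0,0,0],[0,0,0]],[0.4,[0,0,0],[0,0,0]],[0.4,[0,0,0],[0,0,0]]]'
```

```text
t: 6.75
position: [0.534, -0.0739, 0.1543]
orientation: [2.112, 0.221, -2.111]
force: [0.4, -0.1, -0.6]
width: 0.0547
t: 7.55
position: [0.5361, -0.076, 0.1411]
orientation: [2.116, 0.216, -2.106]
force: [-0.4, -6.5, 13.6]
width: 0.0551
```

It stopped about 7 mm short with 13.6 N. The cause is the fingertips: they reach 19 mm below the grasp point, and at a 55 mm opening they land on the stored cone's equally wide rim. I will not let the cone drop in. I'll lift out, set it back on the shelf, grip it higher (tips above the collar's lower edge), and re-measure the stored cone.

```bash
python3 -m pendant '[[0.4,[-0.004,0,0],[0,0,0]],[0.4,[-0.008,0,0],[0,0,0]],[0.4,[-0.016,0,0],[0,0,0]],[0.4,[-0.03,0,0],[0,0,0]],[0.4,[-0.04,0,0],[0,0,0]],[0.4,[0,0.01,0.0072],[0,0,0]],[0.4,[0,0.02,0.015],[0,0,0]],[0.4,[0,0.035,0.026],[0,0,0]]]'
python3 -m pendant '[[0.4,[0,0.035,0.026],[0,0,0]],[0.4,[0,0.035,0.026],[0,0,0]],[0.4,[0,0.035,0.026],[0,0,0]],[0.4,[0,0.03,0.022],[0,0,0]],[0.4,[0,0.015,0.012],[0,0,0]],[0.4,[0,0.007,0.004],[0,0,0]],[0.4,[0,0,0],[0,0,0]],[0.4,[0,0,0],[0,0,0]]]'
cat > /tmp/st.py <<'E'
from h import *
a,d=grab('top'); b,_=grab('side'); P=pts('top',d); s=ctrl.sense()['position']; u,v=proj('side',s).astype(int)
def circ(Q):
    A=np.c_[2*Q,np.ones(len(Q))]; r=np.linalg.lstsq(A,(Q**2).sum(1),rcond=None)[0]; return r[:2].round(4),np.sqrt(r[2]+r[:2]@r[:2]).round(4)
n=np.hypot(P[:,:,0]-.534,P[:,:,1]+.074)<.04
for lo,hi in((.122,.14),(.127,.137),(.14,.155)):
    C=P[n&(P[:,:,2]>lo)&(P[:,:,2]<hi)]
    if len(C)>10: print('stored',lo,circ(C[:,:2]),len(C),'z',np.median(C[:,2]).round(4),'box mid',(C[:,:2].max(0)+C[:,:2].min(0))/2)
H=np.zeros((400,800,3),np.uint8); H[:,:400]=cv2.resize(b[v-50:v+50,u-50:u+50],(400,400)); H[:200,400:600]=cv2.resize(a[150:210,325:385],(200,200)); H[200:,400:800]=cv2.resize(b[140:220,300:380],(400,400))[100:300]; cv2.imwrite('pics/back.png',H[:,:,::-1])
plan([.4192,-.3252,.0335])
E
python3 /tmp/st.py
```

```text
t: 8.35
position: [0.5007, -0.1455, 0.2373]
orientation: [2.11, 0.228, -2.108]
force: [0.9, 0.0, -1.1]
width: 0.0548
t: 9.15
position: [0.42, -0.3237, 0.237]
orientation: [2.111, 0.224, -2.111]
force: [-0.0, -0.1, -0.5]
width: 0.0544
stored 0.122 (array([ 0.534 , -0.0739]), np.float64(0.0257)) 93 z 0.1326 box mid [ 0.53394617 -0.07457647]
stored 0.127 (array([ 0.5341, -0.0741]), np.float64(0.0261)) 72 z 0.1333 box mid [ 0.53394617 -0.07457647]
t 9.25 pos [ 0.4202 -0.3235  0.2371] w 0.0548 F [-0.2  0.3 -0. ] q [ 0.6   0.29 -0.05  1.8   0.02  1.06 -0.82]
tool x,y,z: [[0.0, 0.0, -1.0], [0.21, -0.98, -0.0], [-0.98, -0.21, -0.0]]
turn [ 0.002 -0.     0.001] shift now [0.2036 0.0016 0.0013] shift after turn [0.2036 0.0014 0.0013]
```

View pics/back.png

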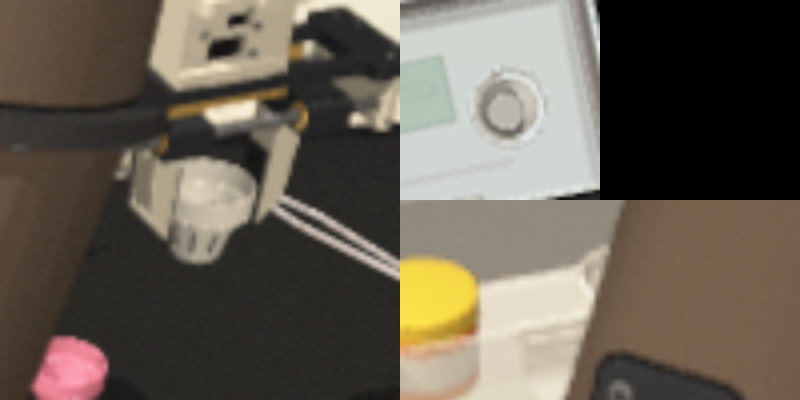

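The stored cone hasn't moved and the held cone is still upright. I set it down on its old spot.

```bash
python3 -m pendant '[[0.4,[0.02,0.001,0.001],[0,0,0]],[0.4,[0.04,0,0],[0,0,0]],[0.4,[0.045,0,0],[0,0,0]],[0.4,[0.045,0,0],[0,0,0]],[0.4,[0.03,0,0],[0,0,0]],[0.4,[0.015,0,0],[0,0,0]],[0.4,[0,0,0],[0,0,0]],[0.4,[0,0,0],[0,0,0]]]'
python3 -m pendant '[[0.4,[0.003,0,0],[0,0,0]],[0.4,[0.002,0,0],[0,0,0]],[0.4,[0.001,0,0],[0,0,0]],[0.4,[0.001,0,0],[0,0,0]],[0.4,[0,0,0],[0,0,0]],[0.4,[0,0,0],[0,0,0]],[0.4,[0,0,0],[0,0,0]],[0.4,[0,0,0],[0,0,0]]]'
```

```text
t: 10.05
position: [0.4193, -0.3256, 0.0426]
orientation: [2.111, 0.223, -2.11]
force: [-0.3, 0.2, -0.7]
width: 0.055
t: 10.85
position: [0.4185, -0.3264, 0.0353]
orientation: [2.111, 0.221, -2.111]
force: [-0.2, 0.5, -0.1]
width: 0.0548
```

```bash
python3 -m pendant '[[0.4,[0.001,0,0],[0,0,0]],[0.4,[0.001,0,0],[0,0,0]],[0.4,[0,0,0],[0,0,0]],[0.4,[0,0,0],[0,0,0]],[0.7,[0,0,0],[0,0,0]],[0.7,[0,0,0],[0,0,0]],[0.7,[0,0,0],[0,0,0]],[0.7,[0,0,0],[0,0,0]]]'
python3 -m pendant '[[0.7,[-0.006,0,0],[0,0,0]],[0.7,[-0.006,0,0],[0,0,0]],[0.7,[0,0,0],[0,0,0]],[0.7,[0,0,0],[0,0,0]],[0.4,[0,0,0],[0,0,0]],[0.4,[0,0,0],[0,0,0]],[0.4,[0,0,0],[0,0,0]],[0.4,[0,0,0],[0,0,0]]]' 15
```

```text
t: 11.65
position: [0.4185, -0.3263, 0.0331]
orientation: [2.111, 0.221, -2.111]
force: [1.0, -0.8, 0.4]
width: 0.0642
t: 12.45
position: [0.4184, -0.3263, 0.0451]
orientation: [2.111, 0.221, -2.112]
force: [-0.1, -0.0, 1.1]
width: 0.0545
```

```bash
python3 -m pendant '[[0.4,[-0.02,0,0],[0,0,0]],[0.4,[-0.04,0,0],[0,0,0]],[0.4,[-0.045,0,0],[0,0,0]],[0.4,[-0.045,0,0],[0,0,0]],[0.4,[-0.03,0,0],[0,0,0]],[0.4,[-0.02,0,0],[0,0,0]],[0.4,[0,0,0],[0,0,0]],[0.4,[0,0,0],[0,0,0]]]'
python3 -m pendant '[[0.4,[0,-0.02,-0.015],[0,0,0]],[0.4,[0,-0.033,-0.0245],[0,0,0]],[0.4,[0,-0.035,-0.026],[0,0,0]],[0.4,[0,-0.035,-0.026],[0,0,0]],[0.4,[0,-0.035,-0.026],[0,0,0]],[0.4,[0,-0.033,-0.0245],[0,0,0]],[0.4,[0,-0.02,-0.015],[0,0,0]],[0.4,[0,-0.0118,-0.0084],[0,0,0]]]'
python3 -m pendant '[[0.4,[0,0,0],[0,0,0]],[0.4,[0.01,0,0],[0,0,0]],[0.4,[0.01,0,0],[0,0,0]],[0.4,[0.01,0,0],[0,0,0]],[0.4,[0.005,0,0],[0,0,0]],[0.4,[0,0,0],[0,0,0]],[0.4,[0,0,0],[0,0,0]],[0.4,[0,0,0],[0,0,0]]]'
python3 -c "
from h import *
plan([.534,-.0742,.145])"
```

```text
t: 13.25
position: [0.4184, -0.3262, 0.245]
orientation: [2.111, 0.221, -2.111]
force: [0.2, -0.6, -0.7]
width: 0.0544
t: 14.05
position: [0.5341, -0.0713, 0.2436]
orientation: [2.108, 0.226, -2.113]
force: [0.5, -0.8, -1.0]
width: 0.0548
t: 14.85
position: [0.5344, -0.0742, 0.2106]
orientation: [2.112, 0.221, -2.111]
force: [0.6, 0.3, -0.2]
width: 0.0546
t 14.85 pos [ 0.5344 -0.0742  0.2106] w 0.0546 F [ 0.6  0.3 -0.2] q [ 0.18  0.33 -0.19  1.81  0.07  1.01 -1.39]
tool x,y,z: [[0.0, -0.0, -1.0], [0.21, -0.98, 0.0], [-0.98, -0.21, -0.0]]
turn [-0.    -0.001 -0.   ] shift now [ 0.0656 -0.0001  0.0004] shift after turn [ 0.0656 -0.0001  0.0004]
```

```bash
python3 -m pendant '[[0.4,[0.008,0,0],[0,0,0]],[0.4,[0.008,0,0],[0,0,0]],[0.4,[0.008,0,0],[0,0,0]],[0.4,[0.008,0,0],[0,0,0]],[0.4,[0.008,0,0],[0,0,0]],[0.4,[0.005,0,0],[0,0,0]],[0.4,[0,0,0],[0,0,0]],[0.4,[0,0,0],[0,0,0]]]'
python3 -m pendant '[[0.4,[0.004,0,0],[0,0,0]],[0.4,[0.004,0,0],[0,0,0]],[0.4,[0.003,0,0],[0,0,0]],[0.4,[0.002,0,0],[0,0,0]],[0.4,[0.002,0,0],[0,0,0]],[0.4,[0,0,0],[0,0,0]],[0.4,[0,0,0],[0,0,0]],[0.4,[0,0,0],[0,0,0]]]'
```

```text
t: 15.65
position: [0.5342, -0.0741, 0.1652]
orientation: [2.111, 0.221, -2.112]
force: [0.3, -0.2, -0.1]
width: 0.0547
t: 16.45
position: [0.5343, -0.0741, 0.1503]
orientation: [2.112, 0.221, -2.111]
force: [0.5, 0.3, 0.3]
width: 0.0549
```

```bash
python3 -m pendant '[[0.4,[0.0015,0,0],[0,0,0]],[0.4,[0.0015,0,0],[0,0,0]],[0.4,[0.001,0,0],[0,0,0]],[0.4,[0.001,0,0],[0,0,0]],[0.4,[0,0,0],[0,0,0]],[0.4,[0,0,0],[0,0,0]],[0.4,[0,0,0],[0,0,0]],[0.4,[0,0,0],[0,0,0]]]'
```

```text
t: 17.25
position: [0.5341, -0.0741, 0.1452]
orientation: [2.111, 0.221, -2.111]
force: [1.4, 0.3, -0.0]
width: 0.0545
```

```bash
python3 -m pendant '[[0.4,[0.001,0,0],[0,0,0]],[0.4,[0.0005,0,0],[0,0,0]],[0.4,[0,0,0],[0,0,0]],[0.4,[0,0,0],[0,0,0]],[0.4,[0,0,0],[0,0,0]],[0.4,[0,0,0],[0,0,0]],[0.4,[0,0,0],[0,0,0]],[0.4,[0,0,0],[0,0,0]]]'
```

```text
t: 18.05
position: [0.5349, -0.074, 0.145]
orientation: [2.113, 0.221, -2.109]
force: [-2.2, 0.9, 11.8]
width: 0.0546
```

Contact came exactly at the nested height (11.8 N at z = 0.145). I ease off, let go and lift away.

```bash
python3 -m pendant '[[0.4,[-0.001,0,0],[0,0,0]],[0.4,[0,0,0],[0,0,0]],[0.7,[0,0,0],[0,0,0]],[0.7,[0,0,0],[0,0,0]],[0.7,[0,0,0],[0,0,0]],[0.7,[0,0,0],[0,0,0]],[0.7,[0,0,0],[0,0,0]],[0.7,[0,0,0],[0,0,0]]]'
python3 -m pendant '[[0.7,[-0.005,0,0],[0,0,0]],[0.7,[-0.015,0,0],[0,0,0]],[0.7,[-0.03,0,0],[0,0,0]],[0.7,[-0.045,0,0],[0,0,0]],[0.7,[0,0.025,0.025],[0,0,0]],[0.7,[0,0.03,0.03],[0,0,0]],[0.7,[0,0.03,0.03],[0,0,0]],[0.7,[0,0.03,0.03],[0,0,0]]]'
python3 - <<'E'
exec(open('/tmp/st.py').read().split("H=np.zeros")[0])
H=np.zeros((400,800,3),np.uint8); H[:,:400]=cv2.resize(a[130:230,300:400],(400,400)); H[:,400:]=cv2.resize(b[140:220,300:380],(400,400)); cv2.imwrite('pics/nest.png',H[:,:,::-1])
plan(o2w(-.1,-.0,.3))
E
```

```text
t: 18.85
position: [0.5341, -0.0741, 0.1446]
orientation: [2.111, 0.221, -2.112]
force: [0.4, -0.4, -0.5]
width: 0.0642
t: 19.65
position: [0.4445, -0.2116, 0.2403]
orientation: [2.112, 0.221, -2.11]
force: [0.1, -0.5, -0.2]
width: 0.064
stored 0.122 (array([ 0.5338, -0.0736]), np.float64(0.0218)) 200 z 0.1347 box mid [ 0.53472679 -0.07340189]
stored 0.127 (array([ 0.534 , -0.0736]), np.float64(0.022)) 134 z 0.1348 box mid [ 0.53489431 -0.07439271]
stored 0.14 (array([ 0.5335, -0.0732]), np.float64(0.0262)) 84 z 0.149 box mid [ 0.53377687 -0.0735109 ]
t 19.75 pos [ 0.4419 -0.216   0.2401] w 0.0642 F [0.5 0.5 0.1] q [ 0.44  0.22 -0.11  1.88  0.03  1.04 -1.06]
tool x,y,z: [[-0.0, -0.0, -1.0], [0.2, -0.98, 0.0], [-0.98, -0.2, 0.0]]
turn [-0.009  0.002 -0.002] shift now [-0.0603 -0.1751 -0.0276] shift after turn [-0.0599 -0.175  -0.0292]
```

View pics/nest.png

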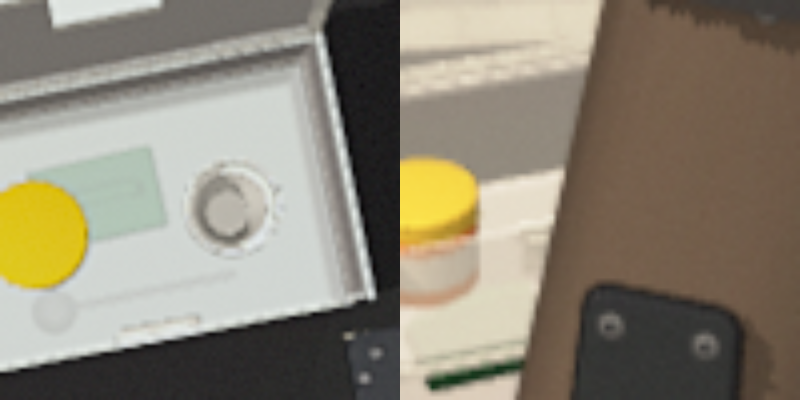

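Nested: the upper rim is now at z = 0.149 (expected 0.148), centred within about 1 mm of the stored cone's (0.534,-0.074). The pot stands upright. Next the lid: I go up and over with fingers closed, then down behind it.

```bash
python3 -m pendant '[[0,[-0.02,0,0],[0,0,0]],[0,[-0.03,0,0],[0,0,0]],[0,[-0.03,0,0],[0,0,0]],[0,[-0.03,0,0],[0,0,0]],[0,[-0.02,0,0],[0,0,0]],[0,[0,0,0],[-0.009,0,0]],[0,[0,0,0],[0,0,0]],[0,[0,0,0],[0,0,0]]]'
python3 -c "
from h import *
plan(o2w(.13,0,.37)); print(o2w(.13,0,.37))"
```

```text
t: 20.55
position: [0.4451, -0.2101, 0.3687]
orientation: [2.105, 0.231, -2.108]
force: [0.0, 1.3, -0.4]
width: 0.0045
t 20.55 pos [ 0.4451 -0.2101  0.3687] w 0.0045 F [ 0.   1.3 -0.4] q [ 0.43  0.14 -0.11  1.66  0.02  1.35 -1.04]
tool x,y,z: [[-0.0, 0.0, -1.0], [0.22, -0.98, -0.0], [-0.98, -0.22, 0.0]]
turn [0.009 0.001 0.001] shift now [-0.0015 -0.1676 -0.2564] shift after turn [-0.0013 -0.1698 -0.2549]
[0.65917106 0.00897263 0.37      ]
```

```bash
python3 -m pendant '[[0,[-0.002,-0.02,-0.03],[0,0,0]],[0,[0,-0.0225,-0.034],[0,0,0]],[0,[0,-0.0225,-0.034],[0,0,0]],[0,[0,-0.0225,-0.034],[0,0,0]],[0,[0,-0.0225,-0.034],[0,0,0]],[0,[0,-0.0225,-0.034],[0,0,0]],[0,[0,-0.02,-0.03],[0,0,0]],[0,[0,-0.015,-0.025],[0.009,0,0]]]'
python3 -m pendant '[[0,[0,0,0],[0,0,0]],[0,[0,0,0],[0,0,0]],[0,[0.02,0,0],[0,0,0]],[0,[0.02,0,0],[0,0,0]],[0,[0.02,0,0],[0,0,0]],[0,[0.015,0,0],[0,0,0]],[0,[0,0,0],[0,0,0]],[0,[0,0,0],[0,0,0]]]'
python3 -c "
from h import *
plan(o2w(.03,0,.29)); print(o2w(.13,0,.29))"
```

```text
t: 21.35
position: [0.6589, 0.0106, 0.3699]
orientation: [2.108, 0.224, -2.113]
force: [0.7, 0.5, 0.6]
width: 0.0006
t: 22.15
position: [0.6578, 0.007, 0.2971]
orientation: [2.112, 0.219, -2.112]
force: [0.1, 0.2, -0.1]
width: 0.0004
t 22.15 pos [0.6578 0.007  0.2971] w 0.0004 F [ 0.1  0.2 -0.1] q [ 0.05  0.47 -0.22  1.38  0.1   1.31 -1.54]
tool x,y,z: [[-0.0, -0.0, -1.0], [0.21, -0.98, 0.0], [-0.98, -0.21, 0.0]]
turn [-0.002  0.    -0.   ] shift now [ 0.0072 -0.0014  0.0983] shift after turn [ 0.0071 -0.0016  0.0983]
[0.65917106 0.00897263 0.29      ]
```

```bash
python3 -m pendant '[[0,[0.007,0,0.008],[0,0,0]],[0,[0,0,0.01],[0,0,0]],[0,[0,0,0.01],[0,0,0]],[0,[0,0,0.01],[0,0,0]],[0,[0,0,0.01],[0,0,0]],[0,[0,0,0.01],[0,0,0]],[0,[0,0,0],[0,0,0]],[0,[0,0,0],[0,0,0]]]'
python3 -m pendant '[[0,[0.001,0,0.01],[0,0,0]],[0,[0.001,0,0.01],[0,0,0]],[0,[0.001,0,0.01],[0,0,0]],[0,[0.001,0,0.01],[0,0,0]],[0,[0,0,0.01],[0,0,0]],[0,[0,0,0],[0,0,0]],[0,[0,0,0],[0,0,0]],[0,[0,0,0],[0,0,0]]]'
cat > /tmp/lid.py <<'E'
from h import *
a,d=grab('top'); P=pts('top',d); X=P-ORG; x=X@ex; y=X@ey; Z=P[:,:,2]
m=(d>0)&(abs(y)<.125)&(x<.072)&(x>-.11)&(Z>.15)&(Z<.34)
for lo in np.arange(-.12,.12,.04):
    k=m&(y>lo)&(y<lo+.04); 
    if k.sum()>10: 
        ang=np.arctan2(Z[k]-.156,.075-x[k]); print('y',lo.round(2),k.sum(),'ang med',np.median(ang).round(3),'x range',x[k].min().round(3),x[k].max().round(3),'zmax',Z[k].max().round(3))
plan(o2w(-.065,0,.2))
E
python3 /tmp/lid.py
```

```text
t: 22.95
position: [0.6014, -0.0039, 0.2899]
orientation: [2.112, 0.221, -2.111]
force: [0.7, -0.0, -0.6]
width: 0.0008
t: 23.75
position: [0.5529, -0.0141, 0.2858]
orientation: [2.112, 0.221, -2.111]
force: [-0.8, -0.4, -0.6]
width: 0.0002
y 0.08 264 ang med 0.908 x range -0.074 0.063 zmax 0.28
t 23.8 pos [ 0.553  -0.0141  0.2857] w 0.0007 F [-0.1  0.3  0.2] q [ 0.11  0.3  -0.24  1.66  0.08  1.19 -1.51]
tool x,y,z: [[0.0, 0.0, -1.0], [0.21, -0.98, -0.0], [-0.98, -0.21, -0.0]]
turn [-0. -0.  0.] shift now [ 0.0857 -0.0005  0.0863] shift after turn [ 0.0857 -0.0005  0.0863]
```

The lid is past 1.2 (about 0.91) and sinking on its own; I wait behind it.

```bash
for i in 1 2; do python3 -m pendant '[[0,[0,0,0],[0,0,0]],[0,[0,0,0],[0,0,0]],[0,[0,0,0],[0,0,0]],[0,[0,0,0],[0,0,0]],[0,[0,0,0],[0,0,0]],[0,[0,0,0],[0,0,0]],[0,[0,0,0],[0,0,0]],[0,[0,0,0],[0,0,0]]]' >/dev/null; done; python3 /tmp/lid.py
```

```text
y 0.08 335 ang med 0.119 x range -0.078 0.031 zmax 0.176
t 25.45 pos [ 0.5526 -0.0142  0.2857] w 0.0004 F [-0.6  0.3 -0.2] q [ 0.11  0.3  -0.24  1.66  0.08  1.19 -1.51]
tool x,y,z: [[0.0, -0.0, -1.0], [0.21, -0.98, 0.0], [-0.98, -0.21, -0.0]]
turn [-0. -0. -0.] shift now [ 0.0857 -0.0005  0.086 ] shift after turn [ 0.0857 -0.0005  0.086 ]
```

```bash
python3 -m pendant '[[0,[0,0,0.025],[0,0,0]],[0,[0,0,0.035],[0,0,0]],[0,[0.02,0,0.026],[0,0,0]],[0,[0.03,0,0],[0,0,0]],[0,[0.03,0,0],[0,0,0]],[0,[0.015,0,0],[0,0,0]],[0,[0,0,0],[0,0,0]],[0,[0,0,0],[0,0,0]]]'
python3 -m pendant '[[0,[0.003,0,0],[0,0,0]],[0,[0.003,0,0],[0,0,0]],[0,[0.003,0,0],[0,0,0]],[0,[0.003,0,0],[0,0,0]],[0,[0.003,0,0],[0,0,0]],[0,[0.002,0,0],[0,0,0]],[0,[0,0,0],[0,0,0]],[0,[0,0,0],[0,0,0]]]'
```

```text
t: 26.25
position: [0.4688, -0.0319, 0.1912]
orientation: [2.112, 0.221, -2.111]
force: [0.3, 0.2, 0.3]
width: 0.0006
t: 27.05
position: [0.4685, -0.032, 0.1737]
orientation: [2.111, 0.221, -2.111]
force: [0.6, 0.5, 1.4]
width: 0.0002
```

```bash
python3 -m pendant '[[0,[0.001,0,0],[0,0,0]],[0,[0.001,0,0],[0,0,0]],[0,[0.001,0,0],[0,0,0]],[0,[0.001,0,0],[0,0,0]],[0,[0.0005,0,0],[0,0,0]],[0,[0,0,0],[0,0,0]],[0,[0,0,0],[0,0,0]],[0,[0,0,0],[0,0,0]]]'
```

```text
t: 27.85
position: [0.4686, -0.032, 0.1699]
orientation: [2.112, 0.221, -2.111]
force: [-3.0, 0.9, 10.5]
width: 0.0003
```

```bash
python3 -m pendant '[[0,[0.001,0,0],[0,0,0]],[0,[0,0,0],[0,0,0]],[0,[0,0,0],[0,0,0]],[0,[-0.004,0,0],[0,0,0]],[0,[-0.02,0,0],[0,0,0]],[0,[-0.04,0,0],[0,0,0]],[0,[-0.03,0,0.03],[0,0,0]],[0,[-0.02,0.03,0.03],[0,0,0]]]'
python3 -m pendant '[[0,[0,0.04,0.02],[0,0,0]],[0,[0,0.045,0.02],[0,0,0]],[0,[0,0.045,0.02],[0,0,0]],[0,[0,0.045,0],[0,0,0]],[0,[0,0.045,0],[0,0,0]],[0,[0,0.02,0],[0,0,0]],[0,[0,0,0],[0,0,0]],[0,[0,0,0],[0,0,0]]]'
python3 - <<'E'
exec(open('/tmp/lid.py').read())
z=np.histogram(Z[(abs(y)<.115)&(abs(x)<.075)&(Z>.05)],bins=np.arange(.08,.19,.01)); print(z[0])
k=(abs(y)<.118)&(x<-.065)&(x>-.078)&(Z>.13)&(Z<.19); print('front edge z pct',np.percentile(Z[k],[5,50,95]).round(4),k.sum())
k=(abs(y)<.118)&(x<.07)&(x>.05)&(Z>.13)&(Z<.19); print('rear z',np.percentile(Z[k],[5,50,95]).round(4),k.sum())
b,_=grab('side')
H=np.zeros((480,800,3),np.uint8); H[:,:440]=cv2.resize(a[125:245,265:375],(440,480)); H[:,440:]=cv2.resize(b[130:250,270:360],(360,480)); cv2.imwrite('pics/shut.png',H[:,:,::-1])
E
```

```text
t: 28.65
position: [0.4163, -0.0708, 0.2842]
orientation: [2.111, 0.229, -2.106]
force: [1.4, -1.9, 0.4]
width: 0.0005
t: 29.45
position: [0.4069, -0.3206, 0.2817]
orientation: [2.111, 0.222, -2.113]
force: [-0.6, 0.3, -0.4]
width: 0.0006
y -0.12 1201 ang med 0.058 x range -0.078 0.072 zmax 0.165
y -0.08 1199 ang med 0.06 x range -0.079 0.072 zmax 0.166
y -0.04 1226 ang med 0.06 x range -0.084 0.072 zmax 0.165
y 0.0 1224 ang med 0.059 x range -0.084 0.072 zmax 0.166
y 0.04 1189 ang med 0.057 x range -0.079 0.072 zmax 0.165
y 0.08 1183 ang med 0.061 x range -0.079 0.072 zmax 0.166
t 29.5 pos [ 0.407  -0.3199  0.2819] w 0.0007 F [ 0.5 -0.1 -1. ] q [ 0.56  0.23  0.01  1.77 -0.    1.15 -0.8 ]
tool x,y,z: [[-0.0, 0.0, -1.0], [0.21, -0.98, -0.0], [-0.98, -0.21, 0.0]]
turn [0.001 0.    0.001] shift now [ 0.0822 -0.2693 -0.1201] shift after turn [ 0.0819 -0.2694 -0.1199]
[   0    0    0    0    0    0    0 2221 4613    0]
front edge z pct [0.1584 0.1608 0.1633] 611
rear z [0.1583 0.1607 0.1631] 940
```

View pics/shut.png

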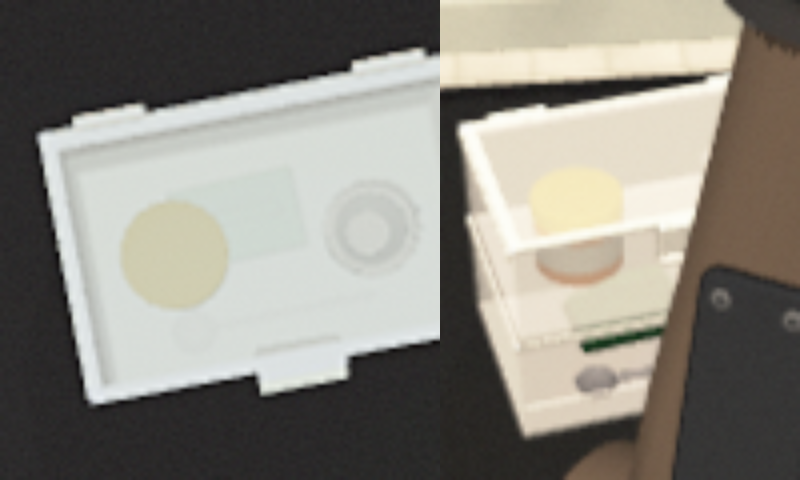

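The lid is flat: front edge z is 0.1608 and rear is 0.1607, so the angle is about 0. The two cones show concentric through it, the pot is upright and the arm is clear. I hand in.

```bash
python3 -c "
from h import *
print(ctrl.close_job())"
```

```text
the job is handed in; nothing more can be done
None
```

The loose white cone is nested in the stored cone in the top tier, and the organiser's lid is pressed shut past its catch. I handed the job in at about 29.5 s; the interface gives no verdict.

**First try failed:** the first lowering stopped about 7 mm short at 13.6 N. My grip was too low and the fingertips landed on the stored cone's rim. I lifted out, set the cone back on the shelf, gripped it higher and lowered it again. It met firm contact at the nested height, and I let go there without dropping it.

**Last checks:**
- **Nesting:** after release, the upper rim measured z = 0.149 m (0.148 expected). The axes were within about 1 mm of each other. Through the closed lid the cones still look concentric.
- **Lid:** I nudged it forward from behind, let it sink onto the catch and pressed it with at least 10.5 N. The front edge measured 160.8 mm high and the rear 160.7 mm, so the lid angle is about 0. Both read about 2 mm above the nominal 159 mm, which is within the camera calibration.
- **Bystanders:** the pot is upright in the top tier. The arm ended well clear with no contact. I never went near the cup, but I did not re-measure it at the end.

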